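# Set the length stop and push the board home in the saw jig

### The arm

A 6-joint arm with a two-finger parallel gripper is mounted at the origin on the work surface. World frame = base frame: x ahead of the robot, y to its left, z up, the work surface at z = 0. Lengths are in m, angles in rad, forces in N, time in s.
With the tool pointing down it reaches from about 0.425 to 0.95 m from the base axis. Payload 3.5 kg.
Tool frame: the origin (TCP) lies on the centre line of the jaws, within the pads' length; the fingertips stand 19 mm ahead of it and the grasp point (between the pads) is the TCP; z points along the fingers, y is the line along which they close (so a half turn about z gives the same grasp; the last joint's range is limited). The gripper opens to 85 mm and grips with 20 to 120 N. Pads are 22 mm wide; open, the fingers measure 114 mm over their backs; the gripper's body (76 mm by 85 mm) begins 54 mm behind the grasp point. The pads swing forward as they close: fully open they stand 13 mm farther back than shut.
Start: joints at [0.951, 0.286, 1.577, -0, 1.279, -0.15], TCP at [0.306, 0.602, 0.25] pointing down, gripper open.
Joint ranges: [-2.77, 2.77], [-0.9, 2.22], [0.21, 2.48], [-1.53, 4.67], [0.24, 2.81], [-2.84, 2.84]. Speed limits (rad/s): [2.79, 2.79, 3.14, 3.14, 3.14, 3.14].

### API

Orientations are given as a unit quaternion [x, y, z, w].
In Python, from plant import ctrl, imaging gives the robot as it stands. The module is installed in compiled form; this text tells all that it offers.
- The arm moves only by the shell command python3 -m handwheel 'ROWS' [OPENING] [FORCE]. ROWS is JSON, one flat list of numbers, 6 for each row, row after row: the shift along the world's x, y, z in units of 150 mm (1.0 is 150 mm), then the turn, a rotation vector about the world's x, y, z in units of 90 degrees (1.0 is 90 degrees). In form: [tx, ty, tz, rx, ry, rz, tx, ty, tz, rx, ry, rz, ...]. A call has 1 to 5 rows; each row shifts and turns the commanded pose from where the row before left it; what a row does not reach is not made up. A row lasts 1/12 s, in which the tool goes at most 41.7 mm and 7.16 degrees, less where a joint would pass 70% of its speed; a pose out of reach is approached as far as the arm can. A call with a number of a shift or a turn outside -1 to 1 is refused whole. A call with a gripper value outside its range is refused whole. OPENING is the opening, from 0 (shut) to 1 (fully open), set as the call begins (- or left out, the last holds). The fingers move at their own pace and stop on an object; FORCE is the grip in N (left out, the last holds). Time passes only in rows, so rows that do not move let the fingers close. It gives the time, the measured TCP pose, the force, the opening and the grip force at its end, in the units of the state.
- ctrl.get_state(): the state, without advancing time (a new reading comes with each control period).
- imaging.read_camera(name): name is "scene" or "top" or "wrist"; returns (picture, depth): 400x640x3 uint8, blue, green, red; 400x640 float32, m along the optical axis (not along the pixel's ray), 0 where there is no reading.
- imaging.get_calibration(name): a dict with "fovy" (degrees; the focal length in pixels is half the picture's height over the tangent of half this angle, whatever the lens; pixels are square), "cx", "cy" (the principal point, pixels), "distortion" ([k1, k2, p1, p2, k3] as OpenCV has them; the pictures are not rectified), "R" (3x3) and "t" (3): a world point X has camera coordinates R X + t. Camera axes: x right, y down, z forward; pixel columns grow to the right and rows downward; lengths in m; the calibration is good to about 2 mm. A picture is of the moment at which its call begins: read the wrist's pose just before it. get_calibration takes no time and is no camera call; for the wrist camera it gives the pose at the moment of the call.
- ctrl.sign_off(): hands the job in; it is judged then, once.
The state is a dict: "time": time; "qpos": joint angles; "dq": joint speeds; "joint_efforts": joint torques, N m; "eef_pos": TCP position; "tcp_rot": TCP orientation; "contact_force": force on the tool from outside, world axes, zero at the start; "wrist_torque": the same for the moment, N m; "opening": opening from 0.0 (shut) to 1.0 (fully open); "finger_force": force on a finger pad.
Only numpy, scipy, OpenCV 4.12 (cv2) and the standard library are available. Lean on these libraries where they do the work, as an engineer would, in place of code of your own. Each camera call takes 0.05 s, during which the arm holds its last target. There are 200 camera calls.

### The job

First slide the wooden stop along the fence until the face that the board will meet is level with the pencil line on the masking tape. Then push the long board flat against the fence and along it until its end meets the stop, without shifting the stop off its line. Only push gently with the fingertips: grip and lift nothing, and leave everything else on the bench where it lies.

Things in the scene. Friction and masses are not known exactly. Their poses are not given: they have to be found in the camera images.
- fence: Straight dark wooden batten fixed to the bench, 30 mm wide (its x), 24 mm high, running along its own y axis from y = -300 to +260 mm. Origin on the bench, under the middle of its width. Own +x points away from the robot; the board goes against the face that looks towards the robot, at own x = -15 mm. Its place varies by a few cm and it is turned up to 7 degrees.
- stop (a joint): Sliding stop on the fence, a pale wooden block 40 mm long along the fence. Value = fence-frame y (m) of its working face (the face that the board's end will meet, its -y face); the block lies at y from this value to this value + 40 mm. Travel 0 to 0.2; starts beyond the line, at 0.13 to 0.18. It stays where it is left and needs about 10 N to slide.
- stop_face (a point): Point on the stop's working face at fence x = -42.5 mm, 20 mm above the bench; axes as the fence's. The stop's foot is a plain block in front of the fence, at fence x = -70 to -15 mm, 3 to 46 mm above the bench; its cap over the fence reaches x = +20 mm, 26 to 46 mm up, with a black knob up to 60 mm.
- mark: Dark pencil line, 3 mm wide, across the fence's top and down its board-side face, in the middle of a 30 mm wide strip of pale masking tape stuck on the fence. Origin on the line, at the fence's top, middle of its width; axes as the fence's (the line runs along x). Purely a mark, nothing to touch. It lies at fence y = 35 to 90 mm.
- board: The long board: plain brown wood, 70 mm (own x) x 180 mm (own y) x 28 mm high, about 0.2 kg, loose on the bench between the robot and the fence. Origin at the centre of its underside. Starts turned up to 15 degrees from the fence's direction.
- board_end (a point): Centre of the board's +y end face (the end that meets the stop), 90 mm from the board's origin, 14 mm above its underside.
- board_edge (a point): Centre of the board's +x long edge face (which goes against the fence), 35 mm from the board's origin, 14 mm above its underside.
- offcut: Bystander: short offcut of the same wood as the board, 100 x 45 x 28 mm, lying to the right of the board. Origin at the centre of its underside.
- tape: Bystander: yellow tape measure, 66 x 36 x 60 mm high. Origin at the centre of its underside.
- glue: Bystander: white glue bottle, 52 mm across, 105 mm high. Origin at the centre of its underside.
- tin: Bystander: round tin, 72 mm across, 75 mm high. Origin at the centre of its underside.
- driver: Bystander: screwdriver lying beyond the fence. Origin at the underside, near its middle.
- square: Bystander: try square lying flat beyond the fence: wooden stock 20 x 110 mm and 16 mm thick, steel blade 150 mm. Origin at the middle of the stock's underside.
- phone: Bystander: phone lying flat on the left, 74 x 152 x 8 mm. Origin at the centre of its underside.
Things that resemble listed ones, but are neither listed nor needed, are in the scene too. What is shaped like the board but black is not meant.

How it is judged:
On the way:
1. the stop's working face is level with the pencil line (within 5 mm) and standing still, while the board has not yet been brought up to it (its end still more than 10 mm off) (y of stop_face in the frame of mark between -0.005 and 0.005 m and velocity of joint stop between -0.005 and 0.005 m/s and (y of board_end in the frame of stop_face below -0.01 m or x of board_end in the frame of stop_face below -0.055 m)), for 0.2 s.
At the end, for the whole second after the job is handed in: The stop's working face is within 5 mm of the pencil line; the board lies flat and still on the bench, its long edge against the fence (within 3.5 mm, and within 0.03 rad of parallel), and its end against the stop (gap under 4 mm) (y of stop_face in the frame of mark between -0.005 and 0.005 m and y of board_end in the frame of stop_face between -0.004 and 0.002 m and x of board_edge in the frame of fence between -0.0185 and -0.0125 m and angle between the x axis of board and the x axis of fence, either way round below 0.03 rad and height (world z) of board below 0.003 m and angle between board's own z axis and vertical below 0.03 rad and linear speed of board below 0.01 m/s); the robot touches nothing.
It fails at once if the board is lifted or tipped (height (world z) of board above 0.01 m or angle between board's own z axis and vertical above 0.12 rad).
It fails at once if the stop is gripped or rammed (more than 38 N from the fingers) (contact force between the fingers and stop above 38 N).
It fails at once if the board is gripped or rammed (more than 38 N from the fingers) (contact force between the fingers and board above 38 N).
It fails at once if a bystander is moved more than 20 mm (distance of any of offcut, tape, glue, tin, driver, square, phone from where it was at the start of the episode above 0.02 m).
It also fails if it takes over 70 s, if anything falls off the work surface, if the arm or the gripper's body presses on something with over 40 N, if the wrist force passes 120 N, or if a joint passes its speed limit or range.

## Working session

There is one attempt and no reset: what is moved stays moved. The work goes in short steps, Python scripts to look and compute and a shell command to move; the robot and the scene stay as the last step left them, time stands still between calls to the robot, and variables do not carry over. Pictures are saved under pics/ and viewed, at most 10 in all, crops included, and the job is handed in when it is done.

```bash
mkdir -p pics
python3 - <<'E'
from plant import ctrl, imaging
import cv2,numpy as np
s=ctrl.get_state();print(s)
for n in("scene","top"):
    p,d=imaging.read_camera(n);c=imaging.get_calibration(n);print(n,c)
    cv2.imwrite(f"pics/{n}0.png",p);np.save(f"{n}0.npy",d)
E
```

```text
{'time': 0.0, 'qpos': array([ 9.51029808e-01,  2.87169643e-01,  1.57815253e+00, -1.74064939e-05,
        1.27859313e+00, -1.49987623e-01]), 'dq': array([ 0.00151288, -0.00184236,  0.00050064,  0.00012771,  0.00031222,
       -0.00130654]), 'joint_efforts': array([ 1.12697329e-03, -4.05970645e+01, -2.92634547e+01, -7.05614639e-05,
        5.61677531e-03, -1.20462241e-05]), 'eef_pos': array([0.30518135, 0.60139626, 0.24895772]), 'tcp_rot': array([ 2.32732866e-01,  9.72540007e-01, -1.07949407e-03, -4.28291282e-04]), 'contact_force': array([-0.19142045, -0.1869395 , -0.90260035]), 'wrist_torque': array([ 0.0258495 , -0.00099649,  0.02672403]), 'finger_force': 0.0, 'opening': 1.0023395523079528}
scene {'fovy': 45.78836381036088, 'cx': 319.3688496056702, 'cy': 204.39431527046256, 'distortion': array([-0.13011352,  0.        ,  0.        ,  0.        ,  0.        ]), 'R': array([[-0.00120574,  0.99987505,  0.01576176],
       [ 0.85063285,  0.00931241, -0.52567769],
       [-0.52575879,  0.01277364, -0.85053779]]), 't': array([ 0.03429942, -0.37829659,  1.407018  ])}
top {'fovy': 50.37685427744648, 'cx': 321.95100094003885, 'cy': 200.67689492338374, 'distortion': array([0.02976659, 0.        , 0.        , 0.        , 0.        ]), 'R': array([[-0.10818662, -0.99411038, -0.00634076],
       [-0.96999401,  0.10695474, -0.21833987],
       [ 0.21773211, -0.01747096, -0.97585219]]), 't': array([0.02383552, 0.48601269, 1.08915498])}
```

View pics/top0.png

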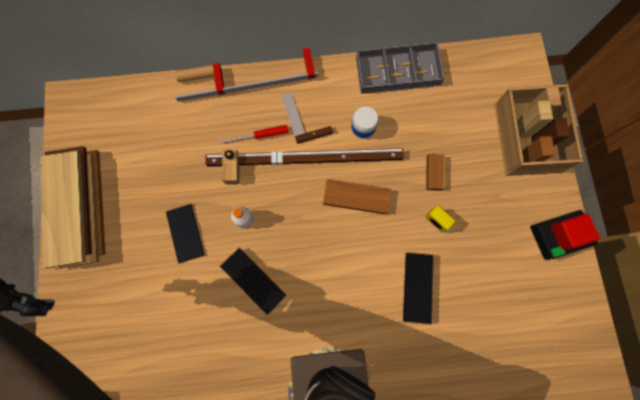

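View pics/scene0.png

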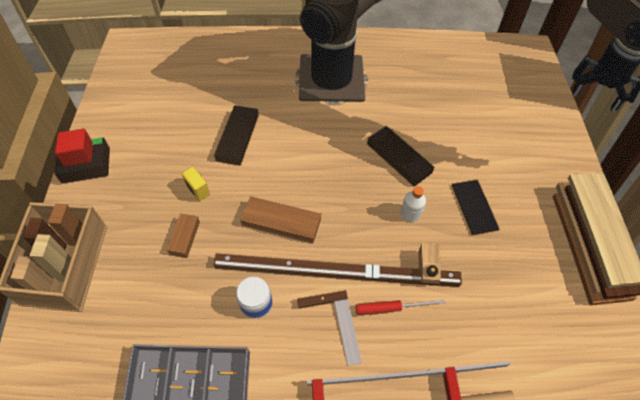

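The top view shows the fence along row ~157 (cols 205–403), the stop at (230,165), tape and pencil line at (277,157), and the glue at (241,217).

Candidates for the board:
- Brown (358,196): long, plain brown and between robot and fence, so it fits.
- Brown (435,172): the short offcut.
- Black (253,281) and (419,288): excluded by colour.
- Black (185,233): the phone.

I'll confirm this in a crop and measure in both views.

```bash
cat > h.py <<'E'
import cv2,numpy as np
from plant import ctrl, imaging
def K(c):
    f=200/np.tan(np.radians(c["fovy"])/2); return np.array([[f,0,c["cx"]],[0,f,c["cy"]],[0,0,1]])
def ray(c,uv):
    uv=np.asarray(uv,float).reshape(-1,1,2)
    n=cv2.undistortPoints(uv,K(c),c["distortion"]).reshape(-1,2)
    return -c["R"].T@c["t"], np.c_[n,np.ones(len(n))]@c["R"]
def onplane(c,uv,z):
    o,d=ray(c,uv); return o+d*((z-o[2])/d[:,2])[:,None]
def cloud(c,dep):
    v,u=np.mgrid[:400,:640]; o,d=ray(c,np.c_[u.ravel(),v.ravel()])
    return (o+d*dep.reshape(-1,1)).reshape(400,640,3)
def tri(c1,u1,c2,u2):
    o1,d1=ray(c1,u1);o2,d2=ray(c2,u2);d1=d1[0];d2=d2[0]
    s=np.linalg.lstsq(np.c_[d1,-d2],o2-o1,rcond=None)[0]
    a,b=o1+s[0]*d1,o2+s[1]*d2
    return (a+b)/2,np.linalg.norm(a-b)
E
python3 - <<'E'
from h import *
C={n:imaging.get_calibration(n) for n in("top","scene")}
for n,box in(("top",(310,165,410,225)),("scene",(230,185,335,250))):
    p=cv2.imread(f"pics/{n}0.png");c=C[n];P=cloud(c,np.load(f"{n}0.npy"))
    hsv=cv2.cvtColor(p,cv2.COLOR_BGR2HSV)
    u0,v0,u1,v1=box
    sub=P[v0:v1,u0:u1]; m=(sub[...,2]>0.02)&(sub[...,2]<0.036)
    m=m.astype(np.uint8)
    k,l,st,ce=cv2.connectedComponentsWithStats(m);i=1+st[1:,4].argmax()
    q=sub[l==i];r=cv2.minAreaRect(q[:,:2].astype(np.float32)*1000)
    print(n,"board",st[i],r,"z",np.median(q[:,2]))
    for (u,v) in [(230,158),(232,172),(277,157),(358,196),(435,172),(241,217)] if n=="top" else [(432,270),(430,250),(372,271),(282,218),(183,235),(413,205)]:
        print(n,u,v,P[v,u].round(4))
p=cv2.imread("pics/top0.png")
cv2.imwrite("pics/crop.png",cv2.resize(p[130:240,190:450],None,fx=3,fy=3,interpolation=cv2.INTER_CUBIC))
E
```

```text
top board [  12   14   69   34 1666] ((495.9173583984375, -126.03943634033203), (182.01217651367188, 71.79014587402344), 74.84161376953125) z 0.028633009246054053
top 230 158 [0.6326 0.2088 0.0547]
top 232 172 [0.594  0.2071 0.0487]
top 277 157 [0.6304 0.0824 0.0285]
top 358 196 [ 0.4943 -0.1301  0.0255]
top 435 172 [ 0.5375 -0.3502  0.0308]
top 241 217 [0.4583 0.1842 0.0865]
scene board [  10   11   81   44 2062] ((497.7176818847656, -126.7771987915039), (181.60037231445312, 73.52040100097656), 75.28844451904297) z 0.028761649495676667
scene 432 270 [0.647  0.2102 0.06  ]
scene 430 250 [0.5913 0.2156 0.0451]
scene 372 271 [0.6352 0.0833 0.0274]
scene 282 218 [ 0.5006 -0.1225  0.027 ]
scene 183 235 [ 0.5491 -0.3519  0.027 ]
scene 413 205 [0.4889 0.182  0.0721]
```

View pics/crop.png

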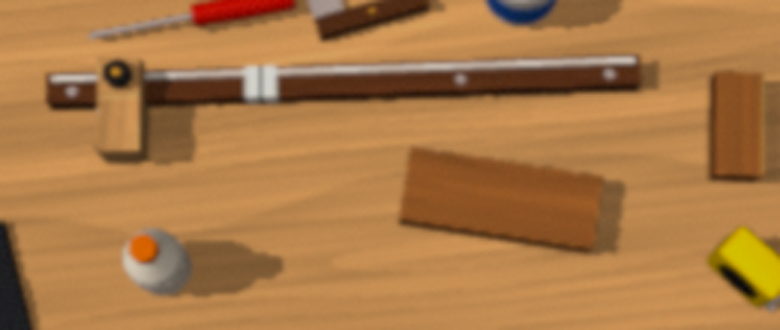

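The crop confirms the brown board at (358,196); the measured size of 182×72 mm, height 28 mm, matches. The offcut sits at its right, and the tape and pencil line at (277,157). Next I fit the fence, the mark and the stop.

```bash
cat > fence.py <<'E'
from h import *
def fence(n,p,dep,c):
    P=cloud(c,dep)
    m=(P[...,2]>0.017)&(P[...,2]<0.031)&(P[...,0]>.575)&(P[...,0]<.69)&(P[...,1]>-.27)&(P[...,1]<.3)
    k,l,st,ce=cv2.connectedComponentsWithStats(m.astype(np.uint8))
    # fence pieces either side of the stop
    ids=[i for i in range(1,k) if st[i,4]>40]
    q=P[np.isin(l,ids)]
    r=cv2.minAreaRect((q[:,:2]*1000).astype(np.float32))
    return P,l,[st[i].tolist() for i in ids],q,r
E
python3 - <<'E'
from fence import *
C={n:imaging.get_calibration(n) for n in("top","scene")}
for n in C:
    c=C[n];p=cv2.imread(f"pics/{n}0.png");P,l,st,q,r=fence(n,p,np.load(f"{n}0.npy"),c)
    print(n,st,r)
    # line fit to fence top
    t=q[(q[:,2]>.021)]
    vx,vy,x0,y0=cv2.fitLine(t[:,:2].astype(np.float32),cv2.DIST_HUBER,0,1e-4,1e-4).ravel()
    print("dir",np.degrees(np.arctan2(-vx/vy,1)).round(2),"x at y=0:",x0-vx/vy*y0, "z",np.median(t[:,2]))
    # tape profile along the fence top
    g=cv2.cvtColor(p,cv2.COLOR_BGR2GRAY).astype(np.float32)
    ys=np.arange(.04,.13,.001)
    pr=[]
    for off in(-.008,-.004,0,.004):
        W=np.c_[x0+(ys-y0)*vx/vy+off,ys,np.full(len(ys),.024)]
        uv=cv2.projectPoints(W,cv2.Rodrigues(c["R"])[0],c["t"],K(c),c["distortion"])[0].astype(np.float32)
        pr.append(cv2.remap(g,uv[:,:,0],uv[:,:,1],cv2.INTER_LINEAR).ravel())
    for a in pr: print(a.astype(int).tolist())
    s=(P[...,2]>.039)&(P[...,2]<.05)&(P[...,0]>.55)&(P[...,0]<.69)&(P[...,1]>.15)&(P[...,1]<.28)
    print("stop",cv2.minAreaRect((P[s][:,:2]*1000).astype(np.float32)),s.sum(),np.median(P[s][:,2]))
E
```

```text
top [[352, 130, 24, 8, 42], [296, 135, 19, 7, 43], [238, 148, 165, 20, 1775], [205, 154, 17, 12, 187]] ((651.7410278320312, 6.61248779296875), (556.9713134765625, 92.11824035644531), 86.78128051757812)
dir -4.3 x at y=0: 0.62573516 z 0.02502630927687921
[54, 54, 53, 53, 52, 53, 53, 54, 53, 53, 53, 53, 53, 53, 53, 53, 53, 53, 54, 53, 53, 53, 53, 54, 56, 64, 71, 85, 105, 126, 144, 160, 179, 188, 195, 204, 205, 206, 207, 204, 201, 196, 186, 175, 169, 167, 165, 172, 184, 195, 200, 204, 207, 206, 205, 202, 195, 189, 177, 162, 146, 126, 106, 86, 74, 65, 55, 55, 54, 54, 54, 55, 55, 54, 53, 53, 54, 55, 55, 54, 54, 54, 55, 55, 54, 54, 53, 53, 53, 53]
[54, 54, 54, 54, 54, 54, 55, 55, 55, 55, 55, 55, 56, 56, 56, 56, 55, 55, 55, 55, 55, 55, 55, 55, 60, 68, 76, 93, 112, 132, 149, 166, 183, 191, 199, 205, 206, 207, 206, 204, 201, 193, 183, 172, 169, 166, 165, 176, 188, 198, 201, 205, 207, 206, 205, 201, 194, 188, 174, 157, 142, 122, 100, 82, 72, 63, 57, 57, 56, 56, 55, 55, 54, 54, 54, 54, 54, 55, 55, 55, 55, 55, 56, 56, 55, 54, 54, 54, 54, 54]
[59, 59, 59, 58, 59, 59, 59, 59, 59, 59, 59, 59, 60, 5
[... 2177 characters left out ...]
122, 100, 89, 80, 82, 84, 84, 83, 82, 82, 82, 83, 83, 83, 83, 82, 81, 81, 81, 82, 85, 86, 84, 82, 81, 79, 79, 81, 80]
[177, 175, 177, 178, 178, 178, 177, 178, 178, 179, 182, 183, 184, 183, 182, 181, 180, 178, 175, 172, 172, 173, 173, 174, 175, 177, 181, 191, 201, 216, 231, 233, 233, 233, 233, 233, 233, 233, 232, 231, 218, 204, 178, 150, 146, 169, 190, 212, 235, 235, 235, 235, 234, 234, 233, 233, 233, 231, 221, 211, 197, 183, 177, 175, 174, 175, 177, 180, 184, 183, 182, 181, 182, 181, 179, 177, 174, 172, 172, 172, 174, 176, 176, 174, 172, 172, 172, 171, 171, 170]
stop ((618.3208618164062, 213.63275146484375), (41.879886627197266, 93.00141906738281), 86.26496887207031) 547 0.046898749987372645
```

Fence yaw is about -4.3°, along-axis (0.075, 0.997), and its centre line is x ≈ 0.6275+0.075y. The mark is at s ≈ 0.132 along the fence and the stop face at s ≈ 0.240, so the stop must travel about -108 mm. I'm moving to the stop's far side with the fingers shut.

```bash
python3 -m handwheel '[0.167,-0.184,0,0,0,0.063,0.167,-0.184,0,0,0,0.063,0.167,-0.184,0,0,0,0.063,0.167,-0.184,0,0,0,0.063,0.167,-0.184,0,0,0,0]' 0 30; python3 -m handwheel '[0.167,-0.184,0,0,0,0,0.167,-0.184,0,0,0,0,0.167,-0.184,0,0,0,0,0.167,-0.184,0,0,0,0,0.167,-0.184,0,0,0,0]'; python3 -m handwheel '[0.167,-0.184,0,0,0,0,0.167,-0.184,0,0,0,0,0,0,0,0,0,0,0,0,0,0,0,0]'
python3 - <<'E'
from h import *
c=imaging.get_calibration("wrist");p,d=imaging.read_camera("wrist");cv2.imwrite("pics/w1.png",p);np.save("w1.npy",d)
import pickle;pickle.dump(c,open("w1.pkl","wb"));print(c)
E
```

```text
time: 0.52
eef_pos: [0.4313, 0.4624, 0.2497]
tcp_rot: [0.035, 0.999, -0.0, -0.0]
contact_force: [0.3, 0.9, 0.5]
opening: 0.3
finger_force: 0.0
time: 0.93
eef_pos: [0.5567, 0.3242, 0.2497]
tcp_rot: [0.037, 0.999, -0.0, -0.0]
contact_force: [0.1, 1.0, 0.0]
opening: 0.001
finger_force: 0.0
time: 1.27
eef_pos: [0.607, 0.2688, 0.2494]
tcp_rot: [0.039, 0.999, -0.0, -0.001]
contact_force: [0.2, 0.5, -0.1]
opening: -0.001
finger_force: 0.0
{'fovy': 65.44514290187722, 'cx': 318.43729852741626, 'cy': 196.65809383009542, 'distortion': array([-0.01166041,  0.        ,  0.        ,  0.        ,  0.        ]), 'R': array([[ 7.80406971e-02,  9.96950036e-01, -5.25179897e-04],
       [ 9.62612609e-01, -7.52156968e-02,  2.60229827e-01],
       [ 2.59396634e-01, -2.08140619e-02, -9.65546561e-01]]), 't': array([-0.31514342, -0.5964202 ,  0.22527893])}
```

View pics/w1.png

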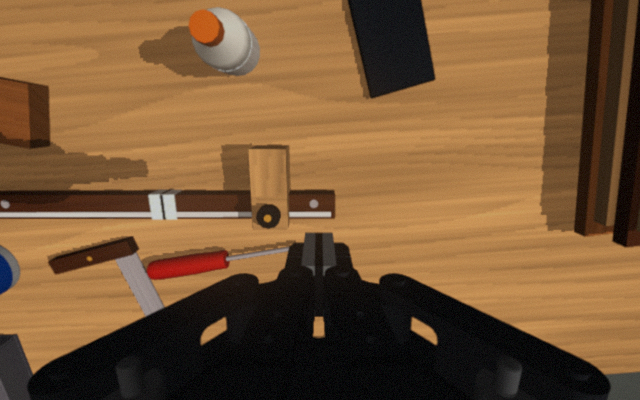

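Wrist view: pencil line at (163,204), stop's working-face top edge at column ~250, the far (right) side at ~290, and the glue at (225,40), clear. I'll refine with this view.

Run:
```python
from h import *
import pickle
c=pickle.load(open("w1.pkl","rb"));p=cv2.imread("pics/w1.png");d=np.load("w1.npy");P=cloud(c,d)
print("cam",-c["R"].T@c["t"])
ey=np.array([.0750,.9972]);ex=np.array([.9972,-.0750])
g=cv2.cvtColor(p,cv2.COLOR_BGR2GRAY)
for r in(200,205,210): print("mark",r,g[r,148:180].tolist())
for u in(30,100,200,240,320): print("fence col",u,g[182:224,u].tolist())
for r in(160,175): print("stop",r,g[r,240:300].tolist())
def S(z,uv):
    X=onplane(c,[uv],z)[0];return X.round(4),(X[:2]@ex).round(4),(X[:2]@ey).round(4)
print("mark",S(.024,(163,204)))
s=(P[...,2]>.038)&(P[...,2]<.052)&(P[...,0]>.5)&(P[...,0]<.69)&(P[...,1]>.15)&(P[...,1]<.25)
q=P[s][:,:2];a,b=q@ex,q@ey
print("stop n,s range",np.percentile(a,[.5,99.5]),np.percentile(b,[.5,99.5]),np.median(P[s][:,2]))
f=(P[...,2]>.022)&(P[...,2]<.027)&(P[...,0]>.59)&(P[...,0]<.68)&(P[...,1]>.0)&(P[...,1]<.3)
f[:,235:295]=0
q=P[f];
for lo in(0,.05,.1,.15,.24):
    w=q[(q[:,1]>lo)&(q[:,1]<lo+.03)];print(lo,len(w),np.percentile(w[:,:2]@ex,[2,98]) if len(w) else 0)
```

```text
cam [0.54027902 0.27401105 0.37255812]
mark 200 [104, 164, 195, 204, 200, 201, 202, 201, 201, 202, 199, 193, 146, 62, 76, 155, 198, 202, 200, 201, 199, 199, 197, 201, 200, 200, 161, 104, 64, 57, 59, 59]
mark 205 [67, 115, 172, 198, 202, 198, 203, 202, 201, 200, 201, 197, 172, 114, 61, 95, 168, 196, 200, 196, 199, 198, 197, 197, 196, 201, 192, 144, 82, 60, 60, 57]
mark 210 [52, 68, 130, 183, 198, 199, 200, 201, 202, 202, 204, 203, 191, 155, 84, 66, 132, 182, 195, 198, 196, 202, 202, 202, 201, 200, 195, 181, 121, 69, 55, 55]
fence col 30 [73, 78, 79, 82, 77, 77, 79, 74, 51, 24, 22, 22, 19, 27, 24, 29, 28, 27, 20, 31, 29, 30, 36, 41, 46, 47, 44, 37, 43, 61, 132, 182, 190, 193, 174, 101, 72, 129, 136, 138, 132, 136]
fence col 100 [112, 130, 132, 131, 124, 129, 128, 118, 78, 34, 32, 29, 31, 48, 55, 50, 51, 54, 51, 50, 48, 47, 50, 46, 51, 49, 54, 46, 51, 77, 153, 188, 193, 195, 179, 97, 68, 124, 138, 136, 147, 148]
fence col 200 [128, 123, 128, 135, 136, 138, 134, 103, 62, 43, 44, 38, 50, 51, 61, 58, 59, 52, 58, 60, 59, 58, 59, 57, 55, 58, 57, 57, 58, 92, 168, 191, 188, 188, 176, 108, 91, 
[... 637 characters left out ...]
23, 134, 125, 92, 86, 94, 109, 132, 139, 138, 144, 143, 136, 135, 141, 135, 138]
stop 175 [79, 89, 87, 87, 84, 86, 90, 92, 87, 99, 142, 143, 143, 144, 149, 152, 148, 150, 147, 148, 143, 137, 135, 137, 133, 133, 131, 126, 132, 135, 144, 141, 140, 136, 132, 133, 128, 126, 127, 121, 123, 123, 126, 127, 128, 127, 104, 88, 86, 92, 107, 116, 117, 115, 118, 113, 113, 116, 116, 120]
mark (array([0.6286, 0.0843, 0.024 ]), np.float64(0.6205), np.float64(0.1313))
stop n,s range [0.55390049 0.64264813] [0.23914463 0.27886532] 0.04539281961672481
0 610 [0.60868508 0.63782488]
0.05 608 [0.60881675 0.63790058]
0.1 613 [0.60896437 0.63811489]
0.15 358 [0.60895672 0.63826123]
0.24 613 [0.60927863 0.63838641]
```

Wrist agrees: fence face n ≈ 0.609, mark s ≈ 0.131, stop face s ≈ 0.239, top at 45 mm. Descending beside the stop.

```bash
python3 -m handwheel '[-0.033,0,-0.27,0,0,0,0,0,-0.27,0,0,0,0,0,-0.27,0,0,0,0,0,-0.27,0,0,0,0,0,-0.25,0,0,0]'; python3 -m handwheel '[0,0,0,0,0,0,0,0,0,0,0,0]'
python3 - <<'E'
from h import *
p,d=imaging.read_camera("scene");cv2.imwrite("pics/s1.png",cv2.resize(p[150:330,330:550],None,fx=3.5,fy=3.3))
E
```

```text
time: 1.73
eef_pos: [0.5991, 0.2722, 0.0486]
tcp_rot: [0.036, 0.999, -0.0, -0.001]
contact_force: [-0.1, -0.1, 0.2]
opening: -0.001
finger_force: 0.0
time: 1.9
eef_pos: [0.5982, 0.2714, 0.0482]
tcp_rot: [0.036, 0.999, -0.001, -0.003]
contact_force: [0.9, 0.3, -0.0]
opening: -0.001
finger_force: 0.0
```

View pics/s1.png

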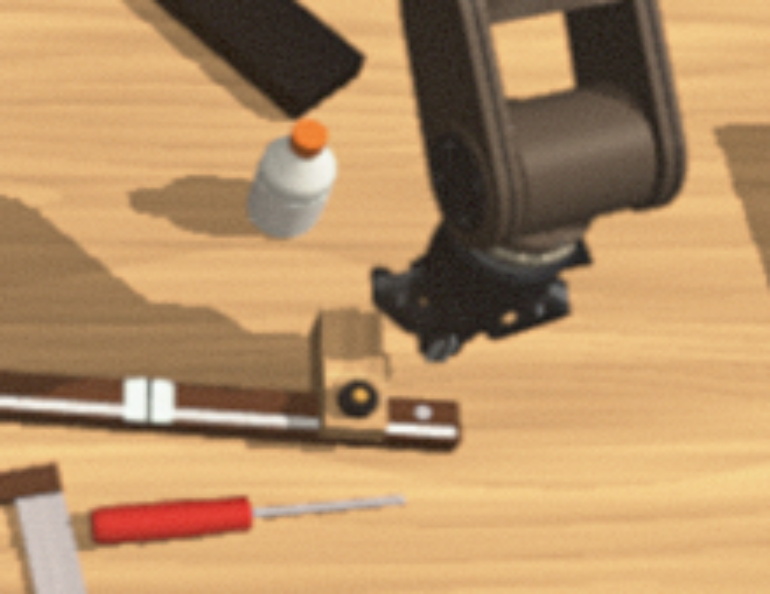

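The closed fingertips hang right of the stop, at about (440,350) in the crop, clear of the glue at (290,180). I lower a little and approach gently.

```bash
python3 -m handwheel '[0,0,-0.05,0,0,0,-0.002,-0.033,0,0,0,0,-0.002,-0.033,0,0,0,0,-0.002,-0.033,0,0,0,0,0,0,0,0,0,0]'; python3 -m handwheel '[-0.002,-0.027,0,0,0,0,-0.002,-0.027,0,0,0,0,-0.002,-0.027,0,0,0,0]'
```

```text
time: 2.37
eef_pos: [0.601, 0.2548, 0.0446]
tcp_rot: [0.038, 0.999, 0.0, 0.001]
contact_force: [-0.4, 0.0, 0.2]
opening: 0.001
finger_force: 0.0
time: 2.62
eef_pos: [0.5998, 0.2456, 0.044]
tcp_rot: [0.038, 0.999, 0.003, 0.001]
contact_force: [0.9, 11.1, 0.2]
opening: -0.003
finger_force: 5.1
```

Contact (11 N). Slide it along the fence: 10 rows of 7 mm, then measure.

```bash
python3 -m handwheel '[-0.0035,-0.0465,0,0,0,0,-0.0035,-0.0465,0,0,0,0,-0.0035,-0.0465,0,0,0,0,-0.0035,-0.0465,0,0,0,0,-0.0035,-0.0465,0,0,0,0]';python3 -m handwheel '[-0.0035,-0.0465,0,0,0,0,-0.0035,-0.0465,0,0,0,0,-0.0035,-0.0465,0,0,0,0,-0.0035,-0.0465,0,0,0,0,-0.0035,-0.0465,0,0,0,0]'
cat > gap.py <<'E'
from h import *
ey=np.array([.0750,.9972]);ex=np.array([.9972,-.0750])
for n in("scene","top"):
    c=imaging.get_calibration(n);p,d=imaging.read_camera(n);P=cloud(c,d);cv2.imwrite(f"pics/last_{n}.png",p)
    s=(P[...,2]>.040)&(P[...,2]<.052)&(P[...,0]>.55)&(P[...,0]<.66)&(P[...,1]>.03)&(P[...,1]<.3)
    a,b=P[s][:,:2]@ex,P[s][:,:2]@ey
    m=(a<.645)&(a>.55)
    g=(a>.56)&(a<.63)
    hist,e=np.histogram(b[g],np.arange(.1,.3,.01));print(n,hist.tolist())
    print(n,"stop face s",np.percentile(b[g],[1,3]),"n",np.percentile(a,[1,99]),s.sum())
E
python3 gap.py; python3 -c "
from plant import ctrl;s=ctrl.get_state();print(s['eef_pos'],s['contact_force'])"
```

```text
time: 3.03
eef_pos: [0.5973, 0.2115, 0.044]
tcp_rot: [0.038, 0.999, 0.003, 0.001]
contact_force: [1.1, 10.6, -0.5]
opening: -0.003
finger_force: 5.2
time: 3.45
eef_pos: [0.5946, 0.1765, 0.044]
tcp_rot: [0.038, 0.999, 0.003, 0.001]
contact_force: [0.7, 10.7, 0.4]
opening: 0.002
finger_force: 5.2
scene [0, 0, 0, 0, 0, 0, 28, 121, 65, 64, 67, 17, 12, 4, 0, 0, 0, 0, 0]
scene stop face s [0.16827466 0.1686719 ] n [0.5627398  0.64575772] 495
top [0, 0, 0, 0, 0, 0, 22, 43, 27, 11, 5, 0, 0, 0, 0, 0, 0, 0, 0]
top stop face s [0.16850995 0.16876041] n [0.55464068 0.64524843] 163
[0.59451463 0.1754323  0.04390868] [-0.25716576  7.05928451  1.33596633]
```

```bash
python3 -m handwheel '[-0.003,-0.041,0,0,0,0,-0.003,-0.041,0,0,0,0,-0.003,-0.041,0,0,0,0,-0.003,-0.041,0,0,0,0,-0.003,-0.041,0,0,0,0]'
python3 gap.py
python3 - <<'E'
from h import *
import pickle
s=ctrl.get_state();print(s['eef_pos'],s['contact_force'])
c=imaging.get_calibration("wrist");p,d=imaging.read_camera("wrist");cv2.imwrite("pics/w2.png",p);np.save("w2.npy",d);pickle.dump(c,open("w2.pkl","wb"))
E
```

```text
time: 3.97
eef_pos: [0.5923, 0.1458, 0.044]
tcp_rot: [0.038, 0.999, 0.003, 0.001]
contact_force: [0.8, 9.9, 1.0]
opening: -0.0
finger_force: 5.2
scene [0, 0, 0, 38, 102, 75, 54, 69, 12, 13, 2, 0, 0, 0, 0, 0, 0, 0, 0]
scene stop face s [0.13765703 0.13853527] n [0.56543493 0.64637781] 478
top [0, 0, 0, 14, 41, 16, 2, 0, 0, 0, 0, 0, 0, 0, 0, 0, 0, 0, 0]
top stop face s [0.13815039 0.1384665 ] n [0.55453839 0.64347824] 131
[0.59220254 0.14480184 0.04390669] [0.63023725 6.49102279 1.59777182]
```

View pics/w2.png

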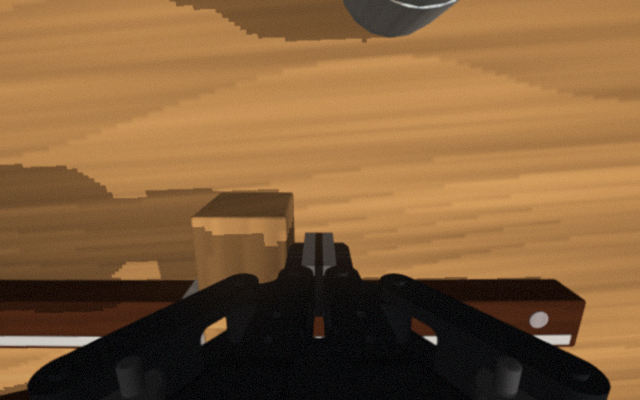

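The wrist view has the stop at (195–293, 193–290), but the line is hidden under the linkage. From top and scene about 6.5 mm remain: push about 5 mm, back off, rise, and check.

```bash
python3 -m handwheel '[-0.001,-0.017,0,0,0,0,-0.001,-0.017,0,0,0,0,0,0,0,0,0,0,0,0,0,0,0,0]'; python3 -m handwheel '[0.001,0.1,0,0,0,0,0.001,0.1,0,0,0,0,0,0.2,0.25,0,0,0,0,0.2,0.25,0,0,0,0,0,0.25,0,0,0]';python3 -m handwheel '[-0.1,0,0.25,0,0,0,0,0,0.25,0,0,0,0,0,0,0,0,0,0,0,0,0,0,0]'
cat > wm.py <<'E'
from h import *
import sys
ey=np.array([.0750,.9972]);ex=np.array([.9972,-.0750])
c=imaging.get_calibration("wrist");p,d=imaging.read_camera("wrist");P=cloud(c,d);cv2.imwrite("pics/wl.png",p)
g=cv2.cvtColor(p,cv2.COLOR_BGR2GRAY).astype(np.float32)
s=(P[...,2]>.041)&(P[...,2]<.050)&(P[...,0]>.52)&(P[...,0]<.66)&(P[...,1]>.03)&(P[...,1]<.2)
a,b=P[s][:,:2]@ex,P[s][:,:2]@ey; k=(a>.557)&(a<.60)
print("stop edge s",np.percentile(b[k],[1,3,97,99]),"n",np.percentile(a,[1,99]),s.sum())
ss=np.arange(.10,.16,.001)
for n in (.613,.617,.621,.625,.629):
    W=np.c_[n*ex+ss[:,None]*ey,np.full(len(ss),.024)]
    uv=cv2.projectPoints(W,cv2.Rodrigues(c["R"])[0],c["t"],K(c),c["distortion"])[0].astype(np.float32)
    print(n,cv2.remap(g,uv[:,:,0],uv[:,:,1],cv2.INTER_LINEAR).ravel().astype(int).tolist())
# front face of the fence
W=np.c_[.6087*ex+ss[:,None]*ey,np.full(len(ss),.014)]
uv=cv2.projectPoints(W,cv2.Rodrigues(c["R"])[0],c["t"],K(c),c["distortion"])[0].astype(np.float32)
print("face",cv2.remap(g,uv[:,:,0],uv[:,:,1],cv2.INTER_LINEAR).ravel().astype(int).tolist(),uv[31].ravel())
E
python3 wm.py; python3 gap.py
```

```text
time: 4.45
eef_pos: [0.5919, 0.1404, 0.0439]
tcp_rot: [0.038, 0.999, 0.002, 0.001]
contact_force: [0.4, 8.6, 0.9]
opening: -0.003
finger_force: 4.2
time: 4.87
eef_pos: [0.59, 0.2242, 0.1452]
tcp_rot: [0.035, 0.999, 0.0, -0.002]
contact_force: [0.8, -0.1, 0.2]
opening: 0.0
finger_force: 0.0
time: 5.2
eef_pos: [0.5784, 0.2214, 0.225]
tcp_rot: [0.036, 0.999, 0.001, 0.004]
contact_force: [-0.3, -0.1, -0.6]
opening: 0.002
finger_force: 0.0
stop edge s [0.13145396 0.13223394 0.17041752 0.17082045] n [0.55395102 0.64231514] 2783
0.613 [59, 58, 55, 56, 59, 58, 56, 58, 56, 55, 55, 59, 50, 43, 60, 98, 131, 146, 148, 151, 147, 143, 139, 142, 148, 153, 154, 152, 152, 152, 152, 152, 151, 149, 148, 146, 143, 139, 136, 136, 136, 142, 144, 145, 145, 144, 145, 144, 140, 139, 140, 137, 134, 132, 136, 138, 137, 137, 136, 137]
0.617 [57, 56, 55, 58, 56, 57, 54, 57, 58, 55, 52, 49, 45, 43, 59, 98, 128, 142, 146, 148, 149, 143, 133, 138, 140, 140, 140, 139, 137, 134, 131, 129, 132, 130, 129, 130, 130, 130, 130, 132, 133, 133, 132, 133, 133, 131, 132, 132, 131, 132, 131, 131, 132, 131, 134, 135, 133, 134, 
[... 719 characters left out ...]
, 38, 39, 41, 39, 40, 39, 37, 37, 39, 38, 38, 39, 36, 35, 33, 31, 33, 36, 44, 67, 100, 128, 140, 141, 139, 139]
face [39, 40, 40, 41, 37, 39, 39, 38, 39, 41, 42, 40, 41, 48, 54, 67, 81, 99, 123, 144, 150, 149, 149, 153, 156, 157, 158, 158, 157, 155, 151, 147, 143, 141, 140, 138, 140, 140, 146, 147, 146, 146, 146, 145, 141, 143, 143, 138, 134, 132, 132, 129, 126, 126, 129, 131, 131, 133, 135, 136] [200.7415  216.50761]
scene [0, 0, 0, 111, 94, 96, 98, 21, 0, 0, 0, 0, 0, 0, 0, 0, 0, 0, 0]
scene stop face s [0.13213556 0.13246531] n [0.5570321  0.64689954] 547
top [0, 0, 0, 69, 76, 63, 89, 24, 0, 0, 0, 0, 0, 0, 0, 0, 0, 0, 0]
top stop face s [0.13310332 0.13331299] n [0.55482993 0.6436584 ] 402
```

The stop's face is at s ≈ 0.1315 against a line at ≈ 0.1305, about 1 mm off in all views and standing still. Next I go to the board's near side, slightly right of its centre, to push it to the fence and turn it CCW.

```bash
python3 -m handwheel '[-0.105,-0.234,0,0,0,0,-0.105,-0.234,0,0,0,0,-0.105,-0.234,0,0,0,0,-0.105,-0.234,0,0,0,0,-0.105,-0.234,0,0,0,0]';python3 -m handwheel '[-0.105,-0.234,0,0,0,0,-0.105,-0.234,0,0,0,0,-0.105,-0.234,0,0,0,0,-0.105,-0.234,0,0,0,0,-0.105,-0.234,0,0,0,0]';python3 -m handwheel '[0,0,-0.25,0,0,0,0,0,-0.25,0,0,0,0,0,-0.25,0,0,0,0,0,-0.25,0,0,0,0,0,0,0,0,0]'
```

```text
time: 5.77
eef_pos: [0.4961, 0.0435, 0.2184]
tcp_rot: [0.037, 0.999, 0.0, -0.002]
contact_force: [1.3, -0.8, 0.1]
opening: 0.004
finger_force: 0.0
time: 6.18
eef_pos: [0.4175, -0.1318, 0.2188]
tcp_rot: [0.037, 0.999, 0.001, -0.002]
contact_force: [1.3, -0.7, -0.3]
opening: 0.002
finger_force: 0.0
time: 6.6
eef_pos: [0.4124, -0.1272, 0.0618]
tcp_rot: [0.037, 0.999, 0.005, -0.009]
contact_force: [-1.9, 0.4, -1.1]
opening: 0.001
finger_force: 0.0
```

```bash
python3 -m handwheel '[0.02,-0.12,-0.09,0,0,0,0.02,0,-0.09,0,0,0,0,0,0,0,0,0]'; python3 -m handwheel '[0.04,-0.003,0,0,0,0,0.04,-0.003,0,0,0,0,0.04,-0.003,0,0,0,0,0.04,-0.003,0,0,0,0]'
```

```text
time: 6.85
eef_pos: [0.4245, -0.1486, 0.0425]
tcp_rot: [0.037, 0.999, 0.001, -0.002]
contact_force: [-0.6, 0.5, 0.1]
opening: 0.001
finger_force: 0.0
time: 7.18
eef_pos: [0.4505, -0.1509, 0.0452]
tcp_rot: [0.037, 0.999, -0.001, 0.0]
contact_force: [-1.7, -0.1, 2.2]
opening: -0.002
finger_force: 1.4
```

Contact, but the tip is too close to the board's top edge. I back off, lower by 11 mm and retry.

```bash
python3 -m handwheel '[-0.09,0,0,0,0,0,0,0,-0.07,0,0,0,0,0,0,0,0,0]'; python3 -m handwheel '[0.04,-0.003,0,0,0,0,0.04,-0.003,0,0,0,0,0.04,-0.003,0,0,0,0,0.04,-0.003,0,0,0,0]'
```

```text
time: 7.43
eef_pos: [0.4353, -0.15, 0.0322]
tcp_rot: [0.037, 0.999, 0.001, -0.001]
contact_force: [-0.2, 1.4, -0.0]
opening: 0.002
finger_force: 0.0
time: 7.77
eef_pos: [0.4609, -0.1526, 0.0335]
tcp_rot: [0.037, 0.999, -0.0, 0.0]
contact_force: [-1.1, -0.9, -0.5]
opening: -0.001
finger_force: 0.4
```

```bash
python3 -m handwheel '[0.04,-0.003,0,0,0,0,0.04,-0.003,0,0,0,0,0.04,-0.003,0,0,0,0,0.04,-0.003,0,0,0,0,0.04,-0.003,0,0,0,0]'
cat > bd.py <<'E'
from h import *
ey=np.array([.0750,.9972]);ex=np.array([.9972,-.0750])
for n in("top","scene"):
    c=imaging.get_calibration(n);p,d=imaging.read_camera(n);P=cloud(c,d);cv2.imwrite(f"pics/last_{n}.png",p)
    N,S=P[...,:2]@ex,P[...,:2]@ey
    m=(P[...,2]>.022)&(P[...,2]<.034)&(N>.45)&(N<.606)&(S>-.3)&(S<.2)
    k,l,st,ce=cv2.connectedComponentsWithStats(m.astype(np.uint8));i=1+st[1:,4].argmax()
    r=cv2.minAreaRect((np.c_[N[l==i],S[l==i]]*1000).astype(np.float32))
    m2=(P[...,2]>.040)&(P[...,2]<.052)&(N>.56)&(N<.60)&(S>.1)&(S<.2)
    print(n,"board n,s",np.round(r,1) if 0 else r,"px",st[i].tolist(),"nrange",np.percentile(N[l==i],[1,99]),"s99",np.percentile(S[l==i],99),"stop",np.percentile(S[m2],[1]))
s=ctrl.get_state();e=s["eef_pos"];print("tcp",e,"n",e[:2]@ex,"s",e[:2]@ey,s["contact_force"],s["finger_force"])
E
python3 bd.py
```

```text
time: 8.18
eef_pos: [0.4905, -0.1547, 0.0334]
tcp_rot: [0.037, 0.999, -0.0, -0.0]
contact_force: [-2.8, -0.2, -0.1]
opening: -0.001
finger_force: 0.7
top board n,s ((540.2848510742188, -28.24774932861328), (71.4819107055664, 80.37619018554688), 4.405623435974121) px [319, 170, 29, 28, 561] nrange [0.50339841 0.57583857] s99 0.011952363120414216 stop [0.13321373]
scene board n,s ((544.2200317382812, -79.68247985839844), (79.30817413330078, 180.32676696777344), 4.530501365661621) px [243, 216, 79, 32, 2206] nrange [0.50766337 0.58655785] s99 0.009562258050604748 stop [0.13206855]
tcp [ 0.49125721 -0.15503864  0.03372849] n 0.5015095856225523 s -0.1177602379465632 [ 0.80435729 -0.87632453  0.62629585] 0.0
```

Board turned to ~4.4° from the fence; centre n ≈ 0.542 (goal 0.574). Continue until it seats.

```bash
python3 -m handwheel '[0.04,-0.003,0,0,0,0,0.04,-0.003,0,0,0,0,0.04,-0.003,0,0,0,0,0.03,-0.002,0,0,0,0,0,0,0,0,0,0]'; python3 -m handwheel '[0.02,-0.0015,0,0,0,0,0.02,-0.0015,0,0,0,0]'; python3 bd.py
```

```text
time: 8.7
eef_pos: [0.5111, -0.1552, 0.0326]
tcp_rot: [0.037, 0.999, 0.001, -0.003]
contact_force: [-4.3, 1.9, 3.2]
opening: -0.002
finger_force: 2.3
time: 8.87
eef_pos: [0.5138, -0.1542, 0.0316]
tcp_rot: [0.036, 0.999, 0.003, -0.007]
contact_force: [-12.8, 6.6, 5.8]
opening: 0.003
finger_force: 6.2
top board n,s ((560.4246215820312, -22.039283752441406), (70.84638214111328, 81.65727996826172), 7.192253112792969) px [316, 163, 29, 29, 562] nrange [0.52316757 0.59616778] s99 0.018460260384929955 stop [0.13315179]
scene board n,s ((565.8552856445312, -73.39826965332031), (77.09268951416016, 180.90191650390625), 3.480198621749878) px [244, 224, 80, 33, 2151] nrange [0.53150144 0.60466601] s99 0.01598079262247598 stop [0.13208286]
tcp [ 0.51498809 -0.15441569  0.03156713] n 0.525127295724395 s -0.11535921953691265 [-7.04649213  4.28347618  1.67814523] 3.5114197432994843
```

```bash
python3 -m handwheel '[-0.15,0.012,0,0,0,0,-0.1,-0.1,0.2,0,0,0,0,-0.15,0.2,0,0,0,0,-0.25,0.1,0,0,0,0,-0.2,0,0,0,0]';python3 -m handwheel '[0,0,0,0,0,0]'; python3 bd.py; python3 -c "
import cv2
p=cv2.imread('pics/last_top.png');cv2.imwrite('pics/c2.png',cv2.resize(p[130:240,190:450],None,fx=3,fy=3,interpolation=cv2.INTER_CUBIC))"
```

```text
time: 9.38
eef_pos: [0.4839, -0.2635, 0.1138]
tcp_rot: [0.037, 0.999, -0.003, 0.005]
contact_force: [1.8, -0.5, 0.9]
opening: -0.004
finger_force: 0.0
time: 9.47
eef_pos: [0.4831, -0.266, 0.1118]
tcp_rot: [0.039, 0.999, -0.003, 0.004]
contact_force: [-0.0, -0.1, 0.7]
opening: -0.0
finger_force: 0.0
top board n,s ((567.8140258789062, -73.30713653564453), (71.32159423828125, 182.37664794921875), 4.161914825439453) px [317, 159, 67, 31, 1563] nrange [0.52914032 0.60402271] s99 0.015851536812443376 stop [0.13313751]
scene board n,s ((569.3463134765625, -74.83280944824219), (72.41095733642578, 178.70912170410156), 4.235057830810547) px [244, 228, 79, 29, 2123] nrange [0.5315224  0.60481199] s99 0.013740309680796122 stop [0.13216429]
tcp [ 0.48128533 -0.2611205   0.10877692] n 0.4995217651366082 s -0.22429295890141565 [-0.37225323  0.83039939  0.18886542] 0.0
```

View pics/c2.png

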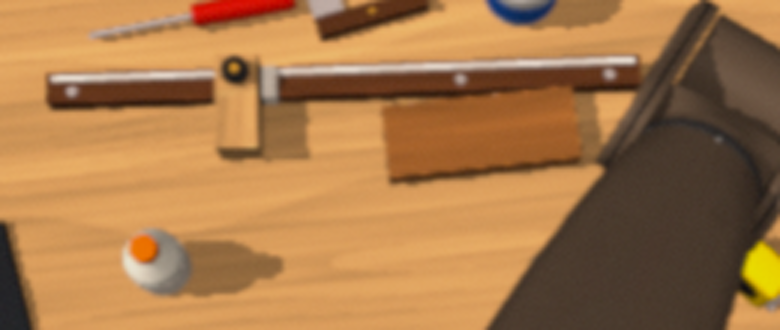

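The board has over-turned: its right corner (575,88 in the crop) is at the fence while its left end (385,105) is about 13 mm off, angle +4.2°. Pushing on the right end, off-centre towards the robot, slides it along and turns it back.

```bash
python3 -m handwheel '[0.2,0.06,0,0,0,0,0.2,0.06,0,0,0,0,0,0,-0.2,0,0,0,0,0,-0.2,0,0,0,0,0,-0.1,0,0,0]';python3 -m handwheel '[0,0,0,0,0,0,0,0,0,0,0,0]';python3 -c "
from plant import ctrl;import numpy as np
e=ctrl.get_state()['eef_pos'];print(e,e[0]*.9972-e[1]*.075,e[0]*.075+e[1]*.9972)"
```

```text
time: 9.98
eef_pos: [0.5394, -0.2387, 0.0292]
tcp_rot: [0.036, 0.999, 0.002, -0.003]
contact_force: [-1.7, 0.7, -0.9]
opening: -0.004
finger_force: 0.0
time: 10.15
eef_pos: [0.54, -0.2401, 0.0317]
tcp_rot: [0.036, 0.999, 0.001, -0.002]
contact_force: [-0.2, -0.8, -0.1]
opening: 0.002
finger_force: 0.0
[ 0.54001012 -0.24010665  0.03172317] 0.5565060910899421 -0.19893358971417505
```

```bash
python3 -m handwheel '[0.0035,0.0465,0,0,0,0,0.0035,0.0465,0,0,0,0,0.0035,0.0465,0,0,0,0,0.0035,0.0465,0,0,0,0,0.0035,0.0465,0,0,0,0]';python3 -m handwheel '[0.0035,0.0465,0,0,0,0,0.0035,0.0465,0,0,0,0,0.0035,0.0465,0,0,0,0,0.0035,0.0465,0,0,0,0]'; python3 bd.py
```

```text
time: 10.57
eef_pos: [0.5442, -0.2069, 0.0346]
tcp_rot: [0.037, 0.999, -0.001, 0.001]
contact_force: [-1.1, -1.7, 1.9]
opening: -0.003
finger_force: 0.7
time: 10.9
eef_pos: [0.5457, -0.1786, 0.0335]
tcp_rot: [0.037, 0.999, -0.0, 0.0]
contact_force: [-0.4, -1.0, 0.0]
opening: -0.001
finger_force: 0.7
top board n,s ((571.7093505859375, -6.97308349609375), (130.2652130126953, 68.52742004394531), 89.65447235107422) px [303, 160, 47, 26, 987] nrange [0.53891869 0.60521476] s99 0.05744858159706174 stop [0.13335658]
scene board n,s ((572.134765625, -44.66504669189453), (206.9899139404297, 67.61162567138672), 89.9348373413086) px [252, 229, 90, 32, 2000] nrange [0.5409819  0.60546387] s99 0.05701132015849377 stop [0.13213528]
tcp [ 0.54534908 -0.17771545  0.03304472] n 0.5571507603636869 s -0.13631666998747413 [ 0.00896893  0.10233466 -0.36697785] 0.0
```

Board is now parallel and near the fence, with a gap to the stop of about 74 mm. I push on for about 66 mm.

```bash
python3 -m handwheel '[0.0035,0.049,0,0,0,0,0.0035,0.049,0,0,0,0,0.0035,0.049,0,0,0,0,0.0035,0.049,0,0,0,0,0.0035,0.049,0,0,0,0]';python3 -m handwheel '[0.0035,0.049,0,0,0,0,0.0035,0.049,0,0,0,0,0.0035,0.049,0,0,0,0,0.0035,0.049,0,0,0,0]'; python3 bd.py
```

```text
time: 11.42
eef_pos: [0.5481, -0.1416, 0.0332]
tcp_rot: [0.037, 0.999, 0.0, -0.0]
contact_force: [-0.2, -1.2, -0.3]
opening: -0.001
finger_force: 0.4
time: 11.75
eef_pos: [0.5503, -0.1123, 0.0333]
tcp_rot: [0.037, 0.999, 0.0, -0.0]
contact_force: [-0.0, -0.9, -1.1]
opening: 0.002
finger_force: 0.4
top board n,s ((572.12353515625, 67.11331939697266), (115.66521453857422, 67.3292007446289), 89.53854370117188) px [279, 162, 42, 25, 910] nrange [0.53940164 0.604651  ] s99 0.12455480263114743 stop [0.13331756]
scene board n,s ((572.8665161132812, 22.65088653564453), (66.21453857421875, 206.19308471679688), 0.06392282247543335) px [281, 232, 90, 31, 2010] nrange [0.54090789 0.60544076] s99 0.12416564637528224 stop [0.1320079]
tcp [ 0.5502303  -0.11170932  0.03328028] n 0.5570678537789651 s -0.07012925677032898 [-0.01866626  0.3824845   0.06596545] 0.0
```

Gap about 8 mm. Small steps until the force shows contact with the stop.

```bash
python3 -m handwheel '[0.001,0.02,0,0,0,0,0.001,0.013,0,0,0,0,0,0,0,0,0,0]'; python3 -m handwheel '[0.0005,0.01,0,0,0,0,0,0,0,0,0,0]';python3 -m handwheel '[0.0005,0.01,0,0,0,0,0,0,0,0,0,0]'
```

```text
time: 12.1
eef_pos: [0.5508, -0.108, 0.0335]
tcp_rot: [0.037, 0.999, 0.0, 0.0]
contact_force: [0.5, 0.5, 0.1]
opening: -0.004
finger_force: 0.0
time: 12.27
eef_pos: [0.5508, -0.1068, 0.0335]
tcp_rot: [0.037, 0.999, -0.0, 0.0]
contact_force: [0.6, 0.4, 0.8]
opening: 0.003
finger_force: 0.2
time: 12.43
eef_pos: [0.5509, -0.1052, 0.0335]
tcp_rot: [0.037, 0.999, -0.0, 0.0]
contact_force: [-0.8, -1.7, 0.8]
opening: 0.001
finger_force: 0.4
```

```bash
python3 -m handwheel '[0.0005,0.01,0,0,0,0,0,0,0,0,0,0]';python3 -m handwheel '[0.0005,0.01,0,0,0,0,0,0,0,0,0,0]'; python3 bd.py
```

```text
time: 12.6
eef_pos: [0.551, -0.1042, 0.0335]
tcp_rot: [0.037, 0.999, -0.001, 0.0]
contact_force: [-0.6, -3.5, -1.3]
opening: -0.002
finger_force: 1.7
time: 12.77
eef_pos: [0.5514, -0.104, 0.0338]
tcp_rot: [0.036, 0.999, -0.002, 0.001]
contact_force: [-0.3, -8.6, -1.7]
opening: 0.001
finger_force: 3.8
top board n,s ((572.6241455078125, 91.01559448242188), (140.12673950195312, 67.53668975830078), 88.7904281616211) px [266, 162, 51, 24, 892] nrange [0.53968385 0.60473031] s99 0.14382064448456935 stop [0.13314616]
scene board n,s ((572.3869018554688, 29.4935302734375), (206.36207580566406, 67.0065689086914), 89.76512908935547) px [284, 232, 90, 31, 1998] nrange [0.54113171 0.60544163] s99 0.13150522690026817 stop [0.13213391]
tcp [ 0.55142337 -0.10395512  0.03378149] n 0.5576760198326853 s -0.06230729311518342 [-0.95524666 -6.89962942 -0.46340419] 3.705059519088536
```

Board is against the stop (force rose to 8.6 N, stop unmoved). Now back off and go round to the near side for a gentle seating push.

```bash
python3 -m handwheel '[-0.01,-0.13,0,0,0,0,0,0,0.25,0,0,0,0,0,0.25,0,0,0,-0.15,0.2,0.1,0,0,0,-0.1,0.25,0,0,0,0]';python3 -m handwheel '[-0.1,0.25,0,0,0,0,0,0.1,0,0,0,0,0,0,0,0,0,0,0,0,0,0,0,0]'
cat > fin.py <<'E'
from h import *
exec(open("bd.py").read())
c=imaging.get_calibration("wrist");p,d=imaging.read_camera("wrist");P=cloud(c,d);cv2.imwrite("pics/wl.png",p)
N,S=P[...,:2]@ex,P[...,:2]@ey
m=(P[...,2]>.022)&(P[...,2]<.034)&(N>.5)&(N<.606)&(S>-.2)&(S<.131)
for lo in np.arange(-.05,.13,.03):
    w=m&(S>lo)&(S<lo+.01)
    if w.sum()>30: print(round(lo,3),"wrist near edge n",np.percentile(N[w],1).round(4),w.sum(),np.median(P[...,2][w]).round(4))
E
python3 fin.py
```

```text
time: 13.28
eef_pos: [0.515, -0.0558, 0.1288]
tcp_rot: [0.039, 0.999, -0.001, 0.005]
contact_force: [0.2, 0.2, -0.2]
opening: -0.001
finger_force: 0.0
time: 13.62
eef_pos: [0.4968, -0.0007, 0.1235]
tcp_rot: [0.036, 0.999, 0.0, 0.0]
contact_force: [0.3, -0.6, -0.1]
opening: 0.001
finger_force: 0.0
top board n,s ((572.3960571289062, -37.46255111694336), (16.913074493408203, 67.46427917480469), 87.55938720703125) px [334, 161, 7, 24, 150] nrange [0.53884813 0.60448743] s99 -0.028576945527934314 stop [0.14123203]
scene board n,s ((572.2603759765625, 41.99294662475586), (67.34504699707031, 180.93443298339844), 0.039230916649103165) px [293, 231, 81, 32, 2037] nrange [0.54081217 0.60550676] s99 0.1312519367051498 stop [0.13218694]
tcp [ 0.49738681 -0.00212797  0.12354391] n 0.4961537199763887 s 0.03518199743060698 [-0.22151275 -0.23124548 -0.31916333] 0.0
-0.05 wrist near edge n 0.5371 422 0.0274
-0.02 wrist near edge n 0.5372 272 0.0273
0.07 wrist near edge n 0.5382 320 0.0274
0.1 wrist near edge n 0.5384 249 0.0273
```

View pics/wl.png

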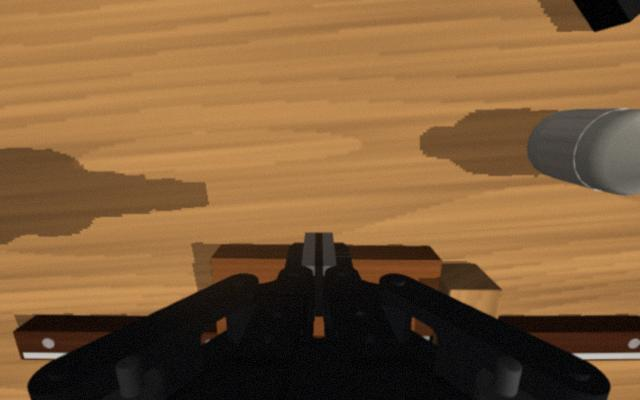

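The wrist view shows the board seated between fence and stop (212–440, 247–340) with its end at the stop (440,265). Its near edge is within ~1.5 mm of the goal. One gentle seating push at mid-length.

```bash
python3 -m handwheel '[0,0,-0.2,0,0,0,0,0,-0.2,0,0,0,0,0,-0.2,0,0,0,0,0,0,0,0,0]'; python3 -m handwheel '[0.05,-0.004,0,0,0,0,0.05,-0.004,0,0,0,0,0.05,-0.004,0,0,0,0,0,0,0,0,0,0]';  python3 -m handwheel '[0.02,-0.0015,0,0,0,0,0,0,0,0,0,0]';python3 -m handwheel '[0.02,-0.0015,0,0,0,0,0,0,0,0,0,0]'
```

```text
time: 14.1
eef_pos: [0.4924, -0.0019, 0.0276]
tcp_rot: [0.038, 0.999, 0.001, -0.006]
contact_force: [-0.5, 0.5, -0.1]
opening: -0.001
finger_force: 0.0
time: 14.43
eef_pos: [0.5236, -0.0044, 0.0363]
tcp_rot: [0.037, 0.999, -0.001, 0.003]
contact_force: [0.4, 0.8, 1.1]
opening: 0.001
finger_force: 0.0
time: 14.6
eef_pos: [0.5238, -0.0039, 0.0346]
tcp_rot: [0.037, 0.999, -0.0, 0.001]
contact_force: [-0.4, -0.1, 0.2]
opening: 0.002
finger_force: 0.0
time: 14.77
eef_pos: [0.5259, -0.0039, 0.0338]
tcp_rot: [0.037, 0.999, -0.0, 0.0]
contact_force: [-0.8, -0.0, 0.0]
opening: 0.002
finger_force: 0.0
```

```bash
python3 -m handwheel '[0.015,-0.001,0,0,0,0,0,0,0,0,0,0]';python3 -m handwheel '[0.015,-0.001,0,0,0,0,0,0,0,0,0,0]';python3 -m handwheel '[0.01,-0.001,0,0,0,0,0,0,0,0,0,0]'
```

```text
time: 14.93
eef_pos: [0.5279, -0.004, 0.0335]
tcp_rot: [0.037, 0.999, -0.0, 0.0]
contact_force: [1.5, -1.2, 1.1]
opening: -0.004
finger_force: 0.0
time: 15.1
eef_pos: [0.53, -0.0042, 0.0333]
tcp_rot: [0.037, 0.999, -0.0, -0.0]
contact_force: [-0.7, -0.2, 0.0]
opening: -0.001
finger_force: 0.0
time: 15.27
eef_pos: [0.5303, -0.0042, 0.0331]
tcp_rot: [0.037, 0.999, 0.0, -0.002]
contact_force: [-4.1, -1.1, 2.6]
opening: 0.001
finger_force: 2.2
```

```bash
python3 -m handwheel '[0.012,-0.001,0,0,0,0,0,0,0,0,0,0]'; python3 -m handwheel '[-0.15,0.01,0,0,0,0,-0.15,0.01,0,0,0,0,-0.05,-0.1,0.25,0,0,0,0,-0.2,0.25,0,0,0,0,-0.2,0.25,0,0,0]';python3 -m handwheel '[-0.1,-0.25,0.1,0,0,0,-0.1,-0.25,0.1,0,0,0,0,-0.25,0,0,0,0,0,-0.25,0,0,0,0,0,0,0,0,0,0]';python3 fin.py
```

```text
time: 15.43
eef_pos: [0.5304, -0.0041, 0.0326]
tcp_rot: [0.037, 0.999, 0.0, -0.004]
contact_force: [-8.7, -0.4, 5.1]
opening: 0.002
finger_force: 4.3
time: 15.85
eef_pos: [0.48, -0.0685, 0.1366]
tcp_rot: [0.036, 0.999, 0.0, 0.0]
contact_force: [2.2, -0.3, -0.0]
opening: -0.002
finger_force: 0.0
time: 16.27
eef_pos: [0.4525, -0.2222, 0.1668]
tcp_rot: [0.04, 0.999, -0.003, 0.002]
contact_force: [-0.3, -0.1, 0.3]
opening: 0.002
finger_force: 0.0
top board n,s ((572.5319213867188, 44.22654342651367), (182.2537384033203, 66.94096374511719), 89.97481536865234) px [275, 161, 66, 26, 1485] nrange [0.53972629 0.60500243] s99 0.13248711911546457 stop [0.13332176]
scene board n,s ((572.78515625, 42.1224479675293), (66.4690170288086, 180.79080200195312), 0.07746744900941849) px [293, 231, 81, 32, 1996] nrange [0.54160194 0.6052557 ] s99 0.1314803143761938 stop [0.13207578]
tcp [ 0.45184077 -0.21738784  0.16518021] n 0.4668797077407945 s -0.18289109517360547 [-0.64244277  1.02990857  0.22202399] 0.0
-0.05 wrist near edge n 0.5387 451 0.0273
-0.02 wrist near edge n 0.5388 533 0.0275
0.01 wrist near edge n 0.5391 648 0.0274
0.04 wrist near edge n 0.5394 657 0.0274
0.07 wrist near edge n 0.5387 648 0.0274
0.1 wrist near edge n 0.5387 655 0.0274
```

Near edge is n ≈ 0.5388 along its whole length (goal 0.5387), the end is at the stop, and the stop is unmoved, about 1 mm from the line. The arm is clear, so I hand in.

```bash
python3 -c "
from plant import ctrl;print(ctrl.sign_off())"
```

```text
the job is handed in; nothing more can be done
None
```

Job handed in; no verdict was returned. By my last measurements the stop's face is about 1 mm from the pencil line, the board lies flat along the fence with its end against the stop, and the arm is clear.

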